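# Zero a spice mill's burrs with the star-wheel adjuster and back off one tooth

## Robot

A 6-joint arm with a two-finger parallel gripper is mounted at the origin on a cart in front of the work surface, level with it; the furniture and walls round the work are solid. World frame = base frame: x ahead of the robot, y to its left, z up, the work surface at z = 0. Lengths are in m, angles in rad, forces in N, time in s.
With the tool pointing down it reaches from about 0.35 to 0.775 m from the base axis. Payload 7.3 kg.
Tool frame: the origin (TCP) lies at the very end of the fingers, on their centre line; the grasp point (between the pads) lies 19 mm behind it; z points along the fingers, y is the line along which they close (so a half turn about z gives the same grasp; the last joint's range is limited). The gripper opens to 92 mm and grips with 3 to 60 N. Pads are 19 mm wide; open, the fingers measure 130 mm over their backs; the gripper's body (75 mm by 190 mm) begins 47 mm behind the grasp point.
Start: joints at [1.02, 0.342, 1.524, -0, 1.275, -0.146], TCP at [0.207, 0.483, 0.193] pointing down, gripper open.
Joint ranges: [-2.53, 2.53], [-0.77, 2.02], [0.04, 2.7], [-1, 4.14], [0.28, 2.66], [-3.11, 3.11]. Speed limits (rad/s): [2.57, 2.57, 3.14, 3.14, 3.14, 3.14].

## Interface

Orientations are given as [roll, pitch, yaw] about the fixed x, y, z axes, in that order (R = Rz(yaw) Ry(pitch) Rx(roll)).
In Python, from cell import robot gives the robot as it stands.
- The arm moves only by the tool apply_moves, never from a script. Its argument "motion" is text: rows parted by semicolons, each of 7 numbers parted by spaces: the opening in per cent of the stroke, from 0 (shut) to 100 (fully open), then the shift along the tool's x, y, z in cm, then the turn, a rotation vector about the tool's x, y, z in rad. A call has 1 to 20 rows; each row shifts and turns the commanded pose from where the row before left it, along the tool's axes as they then stand; what a row does not reach is not made up. A row lasts 1/8 s, in which the tool goes at most 62.5 mm and 10.7 degrees, less where a joint would pass 70% of its speed; a pose out of reach is approached as far as the arm can. A call with a gripper value outside its range is refused whole. The fingers move at their own pace and stop on an object; "force" is the grip in N (left out, the last holds). Time passes only in rows, so rows that do not move let the fingers close. It gives the time, the measured TCP pose, the force, the opening and the grip force at its end, in the units of the state.
- robot.observe(): the state, without advancing time (a new reading comes with each control period).
- robot.read_camera(name): name is "scene" or "top" or "wrist"; returns a dict with "img" (384x512x3 uint8, red, green, blue), "fovy" (degrees; the focal length in pixels is half the picture's height over the tangent of half this angle, whatever the lens; pixels are square), "cx", "cy" (the principal point, pixels), "R" (3x3) and "t" (3): a world point X has camera coordinates R X + t; the wrist camera has in their place "hand_eye" (4x4, takes a point from camera to tool coordinates, whose origin is the TCP and whose axes are the flange's). Camera axes: x right, y down, z forward; pixel columns grow to the right and rows downward; lengths in m; the calibration is good to about 2 mm. The wrist camera is an equidistant fisheye: a pixel r from the principal point sees the ray r / f radians off the axis. A picture is of the moment at which its call begins: read the wrist's pose just before it. There is no depth.
- robot.hand_in(): hands the job in; it is judged then, once.
Trained networks look in a picture, given as the dict that the camera call returned (one of the last four; its "shot" number tells which), for a name from the list of things; names that differ only in an ending like _2 or _b are one class to them, and where a whole thing is asked for, a point or a joint stands for the part that bears it (a point fixed in the world has none). Each returns a list of dicts, best first, with "score" (0 to 1); they miss things now and then, are a little off and sometimes report something else, mostly with a low value. They report only what shows in the picture. A call takes as long as a camera call. They do not tell look-alikes from the thing itself.
- robot.search_frame(target, picture): "centre" ([x, y, z] in m, in world coordinates, good to about 4 mm: the middle of the surface that is visible of it).
- robot.trace(target, picture): "pixels" (384x512 bool, what is visible of it).
The state is a dict: "time": time; "qpos": joint angles; "qvel": joint speeds; "joint_efforts": joint torques, N m; "tool_pos": TCP position; "tool_rot": TCP orientation; "contact_force": force on the tool from outside, world axes, zero at the start; "torque": the same for the moment, N m; "opening": finger opening in m; "grip_force": force on a finger pad.
Only numpy, scipy, OpenCV 4.12 (cv2) and the standard library are available. Lean on these libraries where they do the work, as an engineer would, in place of code of your own. Each camera call takes 0.05 s, during which the arm holds its last target. There are 200 camera calls.

## Task

The spice mill's burrs have to be set again: take the orange-handled adjusting blade out of the wooden block and, through the slot in the mill's cover, push the star wheel round one tooth at a time the way the red arrow points. Stop when you feel the burrs touch and the wheel will go no further; hold it against them for a moment, firmly but without forcing it, and then back the wheel off by exactly one tooth. Put the blade back in its well in the block and leave everything else where it stands.

Things in the scene. Friction and masses are not known exactly. Their poses are not given: they have to be found in the camera images.
- mill: Grey bench spice mill, fixed; origin at the centre of its underside, z up, -x its front (to the robot), +y its left. In front a box, x -0.113 to 0.012, y +-0.063, under a level steel cover 3 mm thick, top 115 mm over the worktop, with the slot. A red arrow on the cover points to the mill's -y (right). Behind it the grinding head, 150 mm high, y +-0.075, to x 0.150.
- hopper (a point): Centre of the hopper's lid, 222 mm over the worktop (knob's top); the hopper is round, 111 mm across, on the grinding head. Keep the gripper clear of it.
- slot (a point): Centre of the slot at the cover's top; axes as mill. Slot 28 mm long (y), 14 mm wide (x). In a click, one tooth of the wheel stands upright in its middle; the gaps beside it are 9 mm to its left and right. A tip let down in the left gap to 15 mm below the cover's top and pushed 18 mm right, to where the right gap is, advances one tooth; mirrored, it backs off one.
- wheel (a point): Centre of the brass star wheel, 40 mm straight below slot; axis along the mill's x. 10 teeth, outer radius 33 mm, hub radius 19 mm, 16 mm wide; teeth 6 mm thick with round crests, gaps 12 mm wide at the crests; the top crest is 7 mm below the cover's top.
- star_wheel (a joint): Turn of the wheel (rad), growing in the arrow's direction. A spring detent holds it in clicks 0.628 apart, at multiples of 0.628. Leaving a click takes 4 to 6 N at the tip; past half way it snaps on. It starts 2 to 4 teeth before the last click. Beyond that one it moves 0.1 rad (3 mm) and stops hard: burrs touching, felt only. Let go, it falls back to the last click.
- dial (a point): Centre of the dial on the shaft's end, on the mill's front face: ten marks, one red, turning with the wheel (for looking only). Back off one tooth counts from the last click. Against the stop, press steadily with 8 to 14 N for about 0.3 s; less may be only a click. More than 22 N of the blade on wheel or cover spoils the mill.
- blade: Loose flat tool, 60 to 130 g, upright in the block; z up, origin at the tip. Steel blade 8 mm wide (its x), 4 mm thick (y), 37 mm long, last 5 mm thinner; orange handle 14 mm (x) by 24 mm (y), 37 to 112 mm above the tip. Grip it across the 14 mm, low (64 mm above the tip) and firmly (100 N), or it turns in the fingers. Push with the blade's flat side: its y along the slot.
- blade_tip (a point): Lower end of the blade, on its centre line (same as the origin of blade).
- block: Wooden tool block, fixed, 62 mm (x) by 124 mm (y), 50 mm high; origin at the centre of its underside. Two wells from above: the blade's at its y -31 mm, the brush's at y +31 mm.
- block_hole0 (a point): Mouth of the blade's well, at the block's top (50 mm above the worktop). The well is 14 mm (block's x) by 10 mm (y), 44 mm deep. The blade stands in it with its axes parallel to the block's and its handle's lower end resting on the block's top, so the tip is then 13 mm above the worktop.
- brush: Small cleaning brush, wooden handle 16 mm thick down in the block's other well, black bristles up, top 113 mm above the worktop; a bystander; leave it where it stands; origin at the centre of its lower end
- catch_dish: White dish, 127 mm across, 37 mm high, under the mill's spout; a bystander; leave it where it stands; origin at the centre of its underside
- spice_jar: Small spice jar with a light lid, 47 mm across, 98 mm high; a bystander; leave it where it stands; origin at the centre of its underside
- pepper_shaker: Grey shaker, 58 mm across, 95 mm high; a bystander; leave it where it stands; origin at the centre of its underside
There are look-alikes about, which are no part of the job. Leave any yellow look-alike of the block alone.

How it is judged:
On the way, in this order (a step that is already met when the one before it is completed fails the run):
1. the blade's tip is through the slot, at least 8 mm below the cover (z of blade_tip in the frame of slot below -0.008 m and horizontal distance between blade_tip and slot below 0.018 m), for 0.1 s.
2. the star wheel is advanced until the burrs touch and is pressed against them with more than 6 N (value of joint star_wheel above 1.317 rad and contact force between blade and mill above 6 N), for 0.1 s.
3. the wheel is backed off one tooth from there (value of joint star_wheel between 0.478 and 0.778 rad), for 0.3 s.
At the end, for the whole second after the job is handed in: The star wheel stands in the click one tooth before the last one it could reach (within 0.15 rad), and the blade stands released and still in its own well: tip within 8 mm of the well's centre and below 18 mm over the worktop, leaning less than 7 degrees (all of step 3 and horizontal distance between blade_tip and block_hole0 below 0.008 m and height (world z) of blade_tip below 0.018 m and angle between blade's own z axis and vertical below 0.12 rad and linear speed of blade below 0.02 m/s); the robot touches nothing.
It fails at once if the blade presses on the mill (its star wheel or its cover) with more than 22 N (contact force between blade and mill above 22 N).
It fails at once if a bystander is moved by more than 30 mm (distance of any of brush, catch_dish, spice_jar, pepper_shaker from where it was at the start of the episode above 0.03 m).
It also fails if it takes over 72 s, if anything falls off the work surface, if the arm or the gripper's body presses on something with over 40 N, if the wrist force passes 120 N, or if a joint passes its speed limit or range.

## Working session

There is one attempt and no reset: what is moved stays moved. The work goes in short steps, Python scripts to look and compute and a tool call to move; the robot and the scene stay as the last step left them, time stands still between calls to the robot, and variables do not carry over. Pictures are saved under pics/ and viewed, at most 11 in all, crops included, and the job is handed in when it is done.

Besides the shell and the picture viewer there is one more tool, called after "Call:" as name(argument=value, ...) on one line, values as JSON. apply_moves: Moves the arm, as the interface text tells. Its arguments: {"type":"object","properties":{"motion":{"type":"string"},"force":{"type":"number"}},"required":["motion"]}

```bash
ls; mkdir -p pics; cat > h.py <<'E'
import numpy as np, cv2
from cell import robot
def save(c,n): cv2.imwrite('pics/'+n,cv2.cvtColor(c['img'],cv2.COLOR_RGB2BGR))
def proj(c,X):
    f=192/np.tan(np.radians(c['fovy'])/2); p=np.asarray(X)@np.array(c['R']).T+c['t']
    return p[...,:2]/p[...,2:]*f+[c['cx'],c['cy']]
def ray_z(c,u,v,z):
    f=192/np.tan(np.radians(c['fovy'])/2); R=np.array(c['R']); t=np.array(c['t'])
    o=-R.T@t; d=R.T@np.array([(u-c['cx'])/f,(v-c['cy'])/f,1]); return o+d*(z-o[2])/d[2]
E
python3 - <<'E'
from h import *
a=robot.read_camera('scene');b=robot.read_camera('top')
im=np.hstack([a['img'],b['img']]);save(a,'s0.png');save(b,'t0.png')
for c,n in((a,'s'),(b,'t')):
  for k in ['blade','block','block_hole0','slot','dial','hopper','mill','brush','blade_tip','spice_jar','pepper_shaker','catch_dish']:
    print(n,k,[(np.round(r['centre'],3).tolist(),round(r['score'],2)) for r in robot.search_frame(k,c)])
print(robot.observe())
E
```

```text
pics
s blade [([0.444, 0.286, 0.091], 0.57)]
s block [([0.419, 0.302, 0.036], 0.97), ([0.382, -0.128, 0.051], 0.88), ([0.814, 0.226, 0.048], 0.84), ([0.267, 0.467, 0.041], 0.78)]
s block_hole0 [([0.815, 0.233, 0.047], 0.75), ([0.421, 0.306, 0.042], 0.72), ([0.267, 0.469, 0.043], 0.58), ([0.379, -0.128, 0.048], 0.56)]
s slot [([0.6, 0.004, 0.118], 0.81)]
s dial [([0.6, 0.001, 0.115], 0.91)]
s hopper [([0.6, 0.001, 0.114], 0.62), ([0.484, 0.064, 0.075], 0.36)]
s mill [([0.6, 0.004, 0.116], 0.8)]
s brush []
s blade_tip [([0.446, 0.286, 0.091], 0.69), ([0.485, 0.063, 0.078], 0.63)]
s spice_jar [([0.685, 0.291, 0.057], 0.81)]
s pepper_shaker [([0.58, 0.33, 0.054], 0.89)]
s catch_dish [([0.665, -0.116, 0.016], 0.84)]
t blade [([0.45, 0.29, 0.126], 0.49)]
t block [([0.826, 0.196, 0.051], 0.98), ([0.279, 0.486, 0.053], 0.97), ([0.445, 0.325, 0.05], 0.76), ([0.393, -0.117, 0.052], 0.64)]
t block_hole0 [([0.827, 0.199, 0.047], 0.95), ([0.444, 0.324, 0.05], 0.88), ([0.394, -0.123, 0.05], 0.74), ([0.545, 0.051, 0.094], 0.74), ([0.28, 0.488, 0.047], 0.55)]
t slot [([0.626, 0.035, 0.136], 0.74)]
t
[... 347 characters left out ...]
0.132, 0.016], 0.6)]
{'time': 1.3, 'qpos': array([ 1.01995881e+00,  3.42037717e-01,  1.52408251e+00,  1.34744501e-05,
        1.27540523e+00, -1.46046225e-01]), 'qvel': array([ 0.00074047, -0.00067939, -0.00056566, -0.00155705,  0.00085769,
       -0.0017076 ]), 'joint_efforts': array([-1.03672442e-03, -4.31131089e+01, -2.44478720e+01,  7.17388792e-02,
        4.83645103e-02,  3.20774234e-05]), 'tool_pos': array([0.20677187, 0.48259753, 0.19262703]), 'tool_rot': array([ 3.14152430e+00, -2.97515807e-06,  2.73679744e+00]), 'contact_force': array([-0.02969459,  0.20402539, -0.28751157]), 'torque': array([ 0.0766611 , -0.00761393,  0.00332472]), 'grip_force': 0.0, 'opening': 0.09207802926426475}
```

View pics/s0.png

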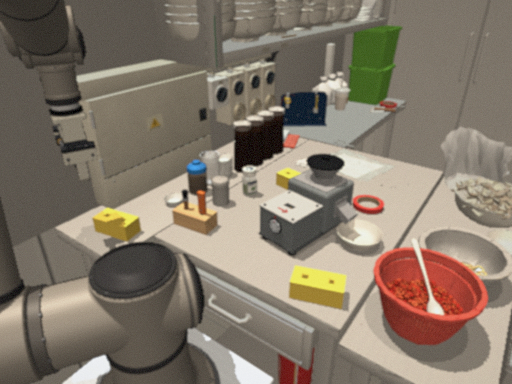

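View pics/t0.png

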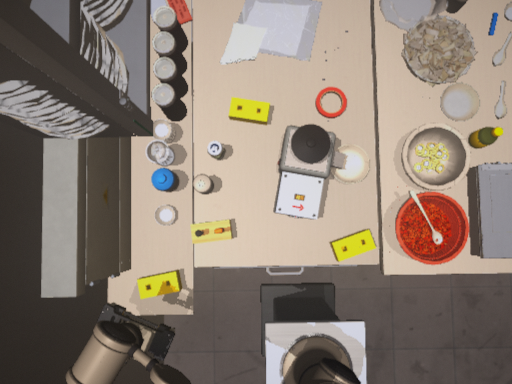

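The scene and top pictures show the wooden block at top-view pixel (211,231), with the blade on its right (222,230). The mill cover with its slot is near (300,195), and the arrow points to image right.

```bash
cat >> h.py <<'E'
from scipy.spatial.transform import Rotation as Ro
def pose():
    s=robot.observe(); return np.array(s['tool_pos']),Ro.from_euler('xyz',s['tool_rot']).as_matrix()
def wshot():
    p,R=pose(); c=robot.read_camera('wrist'); H=np.array(c['hand_eye']); c['Rw']=R@H[:3,:3]; c['ow']=R@H[:3,3]+p; c['f']=192/np.tan(np.radians(c['fovy'])/2); return c
def wray(c,u,v,z):
    d=np.array([u-c['cx'],v-c['cy']]); r=np.hypot(*d)+1e-9; th=r/c['f']
    w=c['Rw']@np.r_[d/r*np.sin(th),np.cos(th)]; return c['ow']+w*(z-c['ow'][2])/w[2]
def wproj(c,X):
    p=(np.atleast_2d(X)-c['ow'])@c['Rw']; r=np.hypot(p[:,0],p[:,1]); th=np.arctan2(r,p[:,2])
    return p[:,:2]/(r[:,None]+1e-12)*(th*c['f'])[:,None]+[c['cx'],c['cy']]
def topdown(c,x0,x1,y0,y1,z,s):  # metric rectified view at height z; s px/m; image up=+x, left=+y
    H,W=int((x1-x0)*s),int((y1-y0)*s); i,j=np.mgrid[0:H,0:W]
    X=np.c_[(x1-(i.ravel()+.5)/s),(y1-(j.ravel()+.5)/s),np.full(i.size,z)]
    q=wproj(c,X) if 'Rw' in c else proj(c,X)
    q=q.astype(np.float32).reshape(H,W,2)
    return cv2.remap(c['img'],q[...,0],q[...,1],cv2.INTER_LINEAR)
E
python3 - <<'E'
from h import *
c=wshot();save(c,'w0.png')
print(c['hand_eye'],c['fovy'],c['ow'],c['Rw'],pose())
t=robot.read_camera('top')
for k in ['block','mill']:
  for r in robot.trace(k,t):
    m=r['pixels'];ys,xs=np.nonzero(m);print(k,r['score'],m.sum(),cv2.minAreaRect(np.c_[xs,ys].astype(np.float32)))
print(t['fovy'],t['R'],t['t'])
E
```

```text
[[-4.97394435e-04 -9.52655691e-01 -3.04050796e-01  8.34267059e-02]
 [ 9.99999840e-01 -5.55698408e-04  1.05228785e-04 -2.32183723e-04]
 [-2.69207344e-04 -3.04050695e-01  9.52655815e-01 -1.91275410e-01]
 [ 0.00000000e+00  0.00000000e+00  0.00000000e+00  1.00000000e+00]] 65.70646984690485 [0.12999139 0.51522785 0.38390267] [[ 3.94287657e-01  8.75438777e-01  2.79542826e-01]
 [ 9.18987013e-01 -3.75715145e-01 -1.19586789e-01]
 [ 3.37561466e-04  3.04047822e-01 -9.52656711e-01]] (array([0.20673932, 0.48260657, 0.19264411]), array([[-9.19180492e-01,  3.93836541e-01,  4.04120719e-05],
       [ 3.93836543e-01,  9.19180488e-01,  9.27355231e-05],
       [-6.23350315e-07,  1.01156434e-04, -9.99999995e-01]]))
block 0.95 850 ((351.6970520019531, 245.0067138671875), (21.43610954284668, 40.74931716918945), 68.74949645996094)
block 0.93 787 ((211.392333984375, 232.13848876953125), (20.961870193481445, 41.4276008605957), 82.87498474121094)
block 0.9 882 ((159.13461303710938, 284.1730651855469), (21.1805419921875, 42.94942855834961), 78.69007110595703)
block 0.78 842 ((248.72000122070312, 110.95999145507812), (39.31513977050781, 22.061731338500977), 8.130102157592773)
mill 0.75 4478 ((307.9415588378906, 172.1158447265625), (63.30927276611328, 94.14579772949219), 12.724355697631836)
47.00963591155672 [[-0.01770271 -0.99978272 -0.01100545]
 [-0.99745762  0.01841933 -0.06884055]
 [ 0.0690283   0.00975881 -0.99756697]] [0.18121932 0.56585636 1.40155251]
```

```bash
cat >> h.py <<'E'
def plan(P,yaw,n,op=100,R1=None):
    """rows (tool cm, rotvec) from present pose to P,yaw (tool down) in n equal rows"""
    p,R=pose(); R1=Ro.from_euler('xyz',[np.pi,0,yaw]).as_matrix() if R1 is None else R1
    rv=Ro.from_matrix(R.T@R1).as_rotvec()/n; d=(np.array(P)-p)/n; A=R
    for k in range(n):
        print(op,*np.round(A.T@d*100,2),*np.round(rv,4),end='; '); A=A@Ro.from_rotvec(rv).as_matrix()
    print()
E
python3 -c "
from h import *
plan([.445,.36,.25],1.69,7)"
```

```text
100 -3.82 -0.27 -0.82 0.0 -0.0 0.1495; 100 -3.82 0.3 -0.82 0.0 -0.0 0.1495; 100 -3.73 0.87 -0.82 0.0 -0.0 0.1495; 100 -3.56 1.41 -0.82 0.0 -0.0 0.1495; 100 -3.31 1.93 -0.82 0.0 -0.0 0.1495; 100 -2.98 2.4 -0.82 0.0 -0.0 0.1495; 100 -2.59 2.82 -0.82 0.0 -0.0 0.1495;
```

View pics/w0.png

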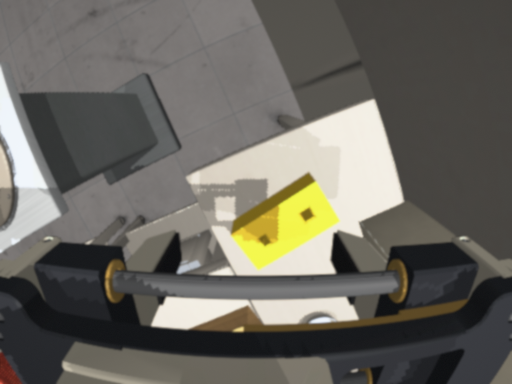

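The wrist view shows the yellow block at (285,220), and the gripper covers the lower half. The usable view is on the tool's +x side, so I'll put the TCP to the right of the block.

```bash
python3 -c "
from h import *
plan([.46,.255,.22],1.69,8)"
```

```text
100 -4.03 -1.37 -0.34 0.0 -0.0 0.1308; 100 -4.17 -0.83 -0.34 0.0 -0.0 0.1308; 100 -4.25 -0.28 -0.34 0.0 -0.0 0.1308; 100 -4.25 0.28 -0.34 0.0 -0.0 0.1308; 100 -4.17 0.83 -0.34 0.0 -0.0 0.1308; 100 -4.03 1.37 -0.34 0.0 -0.0 0.1308; 100 -3.82 1.88 -0.34 0.0 -0.0 0.1308; 100 -3.54 2.36 -0.34 0.0 -0.0 0.1308;
```

Call:
apply_moves(motion="100 -4.03 -1.37 -0.34 0 0 0.131; 100 -4.17 -0.83 -0.34 0 0 0.131; 100 -4.25 -0.28 -0.34 0 0 0.131; 100 -4.25 0.28 -0.34 0 0 0.131; 100 -4.17 0.83 -0.34 0 0 0.131; 100 -4.03 1.37 -0.34 0 0 0.131; 100 -3.82 1.88 -0.34 0 0 0.131; 100 -3.54 2.36 -0.34 0 0 0.131; 100 0 0 0 0 0 0; 100 0 0 0 0 0 0")

```text
time: 2.75
tool_pos: [0.4594, 0.2551, 0.2196]
tool_rot: [-3.141, -0.0, 1.69]
contact_force: [-0.3, 1.4, 0.3]
opening: 0.0918
grip_force: 0.0
```

```bash
python3 - <<'E'
from h import *
c=wshot()
import pickle; pickle.dump(c,open('w1.pkl','wb'))
for k in ['blade','block','block_hole0','brush','slot']:
    print(k,[(np.round(r['centre'],3).tolist(),round(r['score'],2)) for r in robot.search_frame(k,c)])
r=topdown(c,.38,.52,.23,.40,.05,2300)
cv2.imwrite('pics/w1.png',cv2.cvtColor(np.vstack([cv2.resize(c['img'],(391,293)),r]),cv2.COLOR_RGB2BGR)); print(r.shape,pose())
E
```

```text
blade [([0.448, 0.298, 0.128], 0.69)]
block [([0.45, 0.331, 0.049], 0.95), ([0.813, 0.221, 0.047], 0.89), ([0.3, 0.441, 0.048], 0.58), ([0.488, 0.062, 0.079], 0.55)]
block_hole0 [([0.295, 0.442, 0.046], 0.85), ([0.449, 0.332, 0.052], 0.67), ([0.393, -0.06, 0.003], 0.58), ([0.811, 0.223, 0.046], 0.56), ([0.487, 0.062, 0.08], 0.26)]
brush [([0.443, 0.357, 0.113], 0.66), ([0.444, 0.331, 0.05], 0.59)]
slot [([0.534, 0.101, 0.12], 0.85)]
(322, 391, 3) (array([0.45933944, 0.25549797, 0.21992614]), array([[-1.19223511e-01,  9.92867435e-01,  1.02732325e-04],
       [ 9.92867428e-01,  1.19223492e-01,  1.69535305e-04],
       [ 1.56077977e-04,  1.22212174e-04, -9.99999980e-01]]))
```

View pics/w1.png

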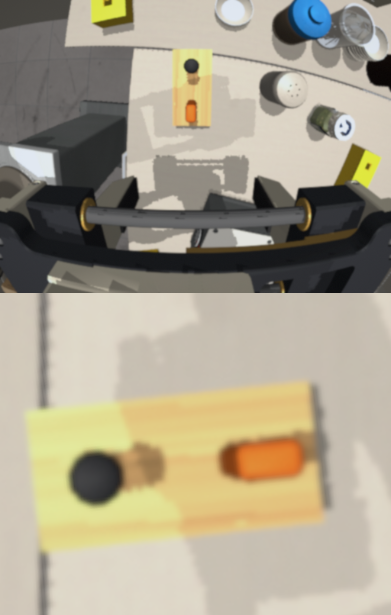

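The rectified lower view has the wooden block's corners at (27,411), (310,381), (326,520) and (42,551), with the orange handle at (262,458). From these the block centre is about (0.445, 0.323), its yaw 0.108, and the blade's well about (0.448, 0.2926).

```bash
python3 - <<'E'
from h import *
import pickle; c=pickle.load(open('w1.pkl','rb'))
# wooden block refined: yellow-brown mask at z=.05 ; handle top at z=.125
for z,nm in((.05,'block'),(.125,'handle')):
    r=topdown(c,.38,.52,.23,.40,z,2300); h=cv2.cvtColor(r,cv2.COLOR_RGB2HSV)
    if nm=='handle': m=(h[...,0]<14)&(h[...,1]>170)&(h[...,2]>170)
    else: m=((h[...,0]<32)&(h[...,1]>75)&(h[...,2]>60))
    m=cv2.morphologyEx(m.astype(np.uint8),cv2.MORPH_OPEN,np.ones((5,5)))
    m=cv2.morphologyEx(m,cv2.MORPH_CLOSE,np.ones((25,25)))
    cs=max(cv2.findContours(m,0,2)[0],key=cv2.contourArea); (u,v),wh,a=cv2.minAreaRect(cs)
    print(nm,.52-v/2300,.40-u/2300,np.array(wh)/2300,a)
plan([.448,.2925,.13],np.pi/2+.108,4)
E
```

```text
block 0.44474586818529216 0.323676173997962 [0.06157306 0.1242269 ] 83.8844985961914
handle 0.44819923732591715 0.2941465427564538 [0.01260142 0.02263781] 84.0938491821289
100 0.95 -0.17 2.25 0.0 -0.0 0.0029; 100 0.95 -0.17 2.25 0.0 -0.0 0.0029; 100 0.95 -0.18 2.25 0.0 -0.0 0.0029; 100 0.95 -0.18 2.25 0.0 -0.0 0.0029;
```

Call:
apply_moves(motion="60 0.98 -0.17 2.25 0 0 0.003; 60 0.97 -0.17 2.25 0 0 0.003; 60 0.97 -0.18 2.25 0 0 0.003; 60 0.97 -0.18 2.25 0 0 0.003; 60 0 0 2 0 0 0; 60 0 0 2 0 0 0; 60 0 0 2 0 0 0; 60 0 0 1 0 0 0; 60 0 0 0 0 0 0; 60 0 0 0 0 0 0")

```text
time: 4.3
tool_pos: [0.449, 0.2931, 0.0606]
tool_rot: [3.14, -0.001, 1.677]
contact_force: [0.1, -0.5, 0.9]
opening: 0.0553
grip_force: 0.0
```

```bash
python3 - <<'E'
from h import *
plan([.448,.2934,.06],np.pi/2+.107,1)
E
```

```text
100 0.04 -0.09 0.06 0.0013 -0.0005 -0.0008;
```

Call:
apply_moves(motion="0 0.04 -0.09 0 0 0 0; 0 0 0 0 0 0 0; 0 0 0 0 0 0 0; 0 0 0 0 0 0 0; 0 0 0 0 0 0 0; 0 0 0 0 0 0 0", force=60)

```text
time: 5.05
tool_pos: [0.4476, 0.2931, 0.0598]
tool_rot: [3.142, -0.0, 1.677]
contact_force: [0.8, -0.5, 0.4]
opening: 0.0138
grip_force: 60.0
```

Call:
apply_moves(motion="0 0 0 -1 0 0 0; 0 0 0 -2 0 0 0; 0 0 0 -3 0 0 0; 0 0 0 -4 0 0 0; 0 0 0 -5 0 0 0; 0 0 0 -5 0 0 0")

```text
time: 5.8
tool_pos: [0.4472, 0.2929, 0.262]
tool_rot: [3.141, -0.0, 1.677]
contact_force: [1.3, 0.1, -1.5]
opening: 0.014
grip_force: 60.0
```

```bash
python3 - <<'E'
from h import *
t=robot.read_camera('top'); s=ray_z(t,300,197,.115); print(s)
P=[s[0],s[1]-.085,.26]; yaw=np.pi/2-.17
plan(P,yaw,7,0)
print(ray_z(t,283,170,.115),ray_z(t,327,178,.115),ray_z(t,320,218,.115),ray_z(t,275,213,.115))
r=topdown(t,.45,.70,-.06,.15,.115,2000); cv2.imwrite('pics/t1.png',cv2.cvtColor(r,cv2.COLOR_RGB2BGR))
E
```

```text
[0.54528708 0.04657772 0.115     ]
0 -4.87 0.85 0.12 0.0016 -0.0008 0.0394; 0 -4.83 1.04 0.13 0.0016 -0.0008 0.0394; 0 -4.79 1.23 0.13 0.0016 -0.0008 0.0394; 0 -4.73 1.42 0.13 0.0016 -0.0008 0.0394; 0 -4.67 1.61 0.13 0.0016 -0.0008 0.0394; 0 -4.61 1.79 0.13 0.0016 -0.0008 0.0394; 0 -4.53 1.97 0.13 0.0016 -0.0008 0.0394; 
[0.62774359 0.09581009 0.115     ] [ 0.60102829 -0.03592914  0.115     ] [ 0.48132046 -0.01163502  0.115     ] [0.49866642 0.12254017 0.115     ]
```

Call:
apply_moves(motion="0 -4.87 0.85 0 0 0 0.039; 0 -4.83 1.04 0 0 0 0.039; 0 -4.79 1.23 0 0 0 0.039; 0 -4.73 1.42 0 0 0 0.039; 0 -4.67 1.61 0 0 0 0.039; 0 -4.61 1.79 0 0 0 0.039; 0 -4.53 1.97 0 0 0 0.039; 0 0 0 0 0 0 0; 0 0 0 0 0 0 0")

```text
time: 6.98
tool_pos: [0.543, -0.039, 0.2598]
tool_rot: [-3.141, -0.001, 1.404]
contact_force: [-0.1, 0.7, -0.8]
opening: 0.0131
grip_force: 60.0
```

```bash
python3 - <<'E'
from h import *
import pickle
c=wshot(); pickle.dump(c,open('w2.pkl','wb'))
for k in ['slot','hopper','mill','blade_tip','wheel']:
    print(k,[(np.round(r['centre'],3).tolist(),round(r['score'],2)) for r in robot.search_frame(k,c)])
r=topdown(c,.45,.66,-.06,.15,.115,2300)
b=cv2.resize(c['img'],(483,362))[:110+120]
cv2.imwrite('pics/w2.png',cv2.cvtColor(np.hstack([r,cv2.resize(c['img'],(310,233)).repeat(1,0) if 0 else np.vstack([cv2.resize(c['img'],(310,233)),np.zeros((r.shape[0]-233,310,3),np.uint8)])]),cv2.COLOR_RGB2BGR)); print(r.shape,pose())
E
```

```text
slot [([0.635, 0.031, 0.157], 0.84)]
hopper [([0.636, 0.037, 0.147], 0.64), ([0.545, 0.047, 0.092], 0.26)]
mill [([0.632, 0.029, 0.148], 0.65)]
blade_tip [([0.544, -0.028, 0.313], 0.58)]
wheel [([0.63, 0.031, 0.146], 0.63)]
(483, 483, 3) (array([ 0.54319654, -0.03845663,  0.26003417]), array([[ 1.64730818e-01,  9.86338518e-01,  2.92169675e-04],
       [ 9.86338554e-01, -1.64730846e-01,  7.61539456e-05],
       [ 1.23242928e-04,  2.75633313e-04, -9.99999954e-01]]))
```

View pics/w2.png

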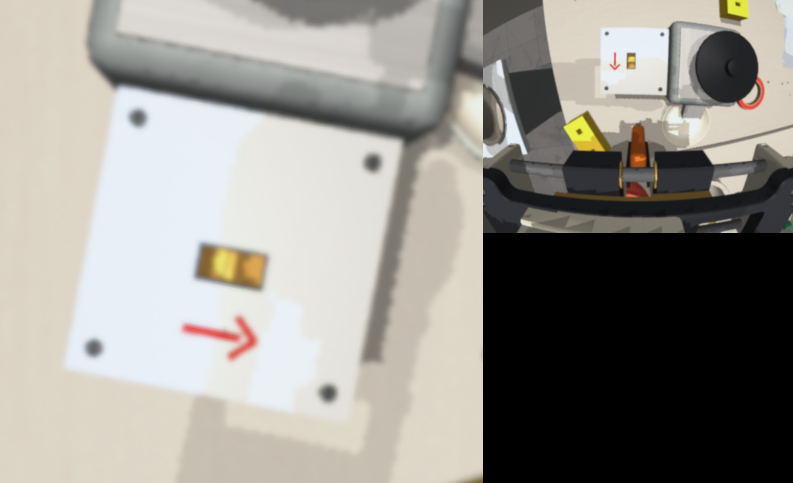

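The wrist view shows the slot centred at (232,266) in the rectified picture, giving world (0.544, 0.049), with mill yaw about -0.188. One tooth stands upright in the slot, and the arrow points right. I'll refine the slot position and check the hopper's clearance.

```bash
python3 - <<'E'
from h import *
import pickle
c=pickle.load(open('w2.pkl','rb')); t=robot.read_camera('top')
psi=-.188; ex=np.array([np.cos(psi),np.sin(psi)]); ey=np.array([-np.sin(psi),np.cos(psi)])
for nm,k in(('wrist',c),('top',t)):
    s=2300; r=topdown(k,.515,.575,.02,.08,.115,s); h=cv2.cvtColor(r,cv2.COLOR_RGB2HSV)
    m=((h[...,1]>90)&(h[...,0]>10)&(h[...,0]<40)|(h[...,2]<110)).astype(np.uint8)
    cs=max(cv2.findContours(m,0,2)[0],key=cv2.contourArea);(u,v),wh,a=cv2.minAreaRect(cs)
    print(nm,'slot',.575-v/s,.08-u/s,np.array(wh)/s,a)
    for z in(.18,.195,.21):
        r=topdown(k,.53,.76,-.08,.15,z,1000); m=(r.max(2)<75).astype(np.uint8)
        m=cv2.morphologyEx(m,cv2.MORPH_OPEN,np.ones((9,9)))
        cs=max(cv2.findContours(m,0,2)[0],key=cv2.contourArea);(u,v),(w,hh),a=cv2.fitEllipse(cv2.convexHull(cs))
        C=np.array([.76-v/1000,.15-u/1000]);d=C-[.5442,.0491];print(z,C,w,hh,'rel slot',d@ex,d@ey)
E
```

```text
wrist slot 0.5442884329090947 0.04937492370605469 [0.02729756 0.01368045] 10.491477966308594
0.18 [0.70250198 0.01982776] 118.66755676269531 120.09735870361328 rel slot 0.1609835220742747 0.0008293076919213673
0.195 [0.69438174 0.02103525] 112.23450469970703 113.40205383300781 rel slot 0.1527806809617457 0.0004978911716055547
0.21 [0.68632009 0.02238984] 105.50031280517578 106.73539733886719 rel slot 0.1446079160488903 0.0003219373381578867
top slot 0.5457956529700237 0.04926521632982337 [0.0271775  0.01420363] 8.13010311126709
0.18 [0.69666352 0.01808263] 107.4827880859375 109.87602233886719 rel slot 0.15557408869962808 -0.001976252151113834
0.195 [0.69403747 0.01962987] 106.42160034179688 108.23133850097656 rel slot 0.1527051360362038 -0.000947068209974616
0.21 [0.6912961  0.02134688] 105.05142974853516 107.05357360839844 rel slot 0.1496911755313861 0.0002273427505262205
```

```bash
python3 - <<'E'
from h import *
plan([.5464,.0581,.175],1.386,4,0)
E
```

```text
0 2.4 -0.32 2.13 0.0001 -0.0 0.0048; 0 2.4 -0.33 2.12 0.0001 -0.0 0.0048; 0 2.39 -0.34 2.12 0.0001 -0.0 0.0048; 0 2.39 -0.36 2.12 0.0001 -0.0 0.0048;
```

Call:
apply_moves(motion="0 2.4 -0.34 2.12 0 0 0.005; 0 2.4 -0.34 2.12 0 0 0.005; 0 2.39 -0.34 2.12 0 0 0.005; 0 2.39 -0.35 2.12 0 0 0.005; 0 0 0 0 0 0 0; 0 0 0 0 0 0 0; 0 0 0 0 0 0 0")

```text
time: 8.2
tool_pos: [0.5471, 0.0566, 0.176]
tool_rot: [3.14, -0.0, 1.383]
contact_force: [-0.5, 0.2, -1.0]
opening: 0.0138
grip_force: 60.0
```

```bash
python3 - <<'E'
from h import *
print(pose()[0], robot.observe()['contact_force'])
plan([.5464,.0581,.147],1.386,1,0)
a=robot.read_camera('scene'); o=a['img']
s=np.array([.5447,.0493,.115]); tip=pose()[0]-[0,0,.0468]
print('px slot',proj(a,s),'tip',proj(a,tip))
x=o[165:265,245:365]; cv2.imwrite('pics/s2.png',cv2.cvtColor(cv2.resize(x,None,fx=6,fy=6,interpolation=cv2.INTER_CUBIC),cv2.COLOR_RGB2BGR))
E
```

```text
[0.54705121 0.05662859 0.17600207] [-0.52053558  0.19762068 -1.01209551]
0 0.13 -0.1 2.9 0.0018 -0.0001 -0.0029; 
px slot [289.81832338 205.51396881] tip [288.19113368 200.02427624]
```

View pics/s2.png

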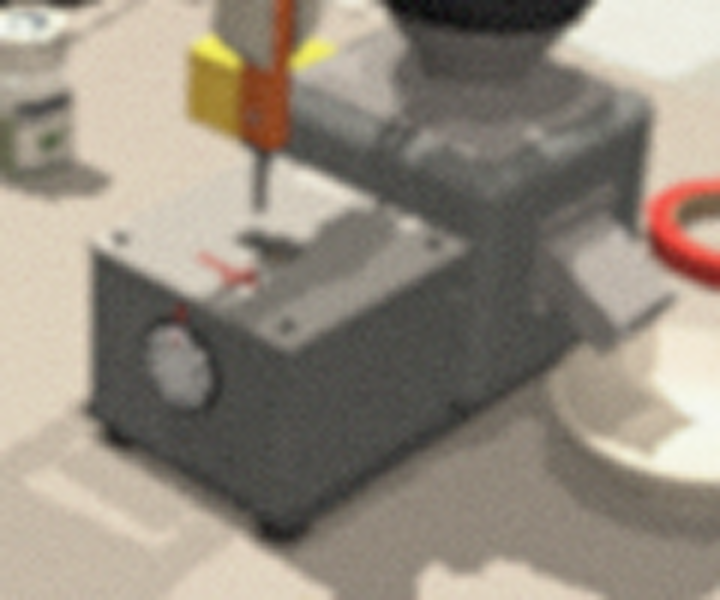

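The scene crop shows the tip at (260,210), which is full-frame (288,200) as predicted. The slot is at (275,245), about a pixel to the right of the prediction. The dial's red mark is at (180,313). I'll descend carefully.

Call:
apply_moves(motion="0 0.06 -0.05 0.5 0 0 0; 0 0 0 0.4 0 0 0; 0 0 0 0.3 0 0 0; 0 0 0 0.2 0 0 0; 0 0 0 0.2 0 0 0; 0 0 0 0.1 0 0 0")

```text
time: 9.0
tool_pos: [0.5461, 0.0581, 0.1579]
tool_rot: [-3.142, -0.0, 1.384]
contact_force: [-0.9, -0.2, -1.0]
opening: 0.0137
grip_force: 60.0
```

Call:
apply_moves(motion="0 0 0 0.2 0 0 0; 0 0 0 0.2 0 0 0; 0 0 0 0.2 0 0 0; 0 0 0 0.2 0 0 0; 0 0 0 0.2 0 0 0; 0 0 0 0.1 0 0 0; 0 0 0 0 0 0 0; 0 0 0 0 0 0 0")

```text
time: 10.0
tool_pos: [0.5461, 0.058, 0.1471]
tool_rot: [3.141, -0.0, 1.384]
contact_force: [0.2, 0.3, -1.6]
opening: 0.0136
grip_force: 60.0
```

Call:
apply_moves(motion="0 -0.2 0 0 0 0 0; 0 -0.2 0 0 0 0 0; 0 -0.2 0 0 0 0 0; 0 -0.1 0 0 0 0 0; 0 0 0 0 0 0 0")

```text
time: 10.62
tool_pos: [0.5448, 0.0512, 0.1471]
tool_rot: [3.141, -0.0, 1.384]
contact_force: [0.0, 2.7, -0.5]
opening: 0.0135
grip_force: 60.0
```

Call:
apply_moves(motion="0 -0.1 0 0 0 0 0; 0 -0.1 0 0 0 0 0; 0 0 0 0 0 0 0")

```text
time: 11.0
tool_pos: [0.5444, 0.0488, 0.147]
tool_rot: [3.142, 0.0, 1.384]
contact_force: [-0.6, 1.1, -0.9]
opening: 0.0138
grip_force: 60.0
```

Call:
apply_moves(motion="0 -0.2 0 0 0 0 0; 0 -0.2 0 0 0 0 0; 0 -0.2 0 0 0 0 0; 0 -0.2 0 0 0 0 0; 0 -0.1 0 0 0 0 0; 0 0 0 0 0 0 0; 0 0 0 0 0 0 0")

```text
time: 11.88
tool_pos: [0.5427, 0.0404, 0.147]
tool_rot: [3.142, -0.0, 1.384]
contact_force: [-0.4, 0.2, -1.2]
opening: 0.0135
grip_force: 60.0
```

```bash
cat >> h.py <<'E'
def dial(n):
    a=robot.read_camera('scene'); x=a['img'][205:240,262:290]; im=cv2.resize(x,None,fx=7,fy=7,interpolation=cv2.INTER_CUBIC)
    h=cv2.cvtColor(a['img'],cv2.COLOR_RGB2HSV)[214:238,268:284].astype(int)
    w=np.clip(a['img'][214:238,268:284].astype(int)@[1,-.5,-.5]-15,0,None); i,j=np.mgrid[214:238,268:284]
    print('red centroid',(w*j).sum()/(w.sum()+1e-9),(w*i).sum()/(w.sum()+1e-9),w.sum()); return im
E
python3 - <<'E'
from h import *
cv2.imwrite('pics/d1.png',cv2.cvtColor(dial(1),cv2.COLOR_RGB2BGR)); print(robot.observe()['contact_force'])
E
```

```text
red centroid 275.209726442096 218.9635258345352 164.5
[ 0.02961794 -0.52802563 -1.25108508]
```

```bash
python3 - <<'E'
from h import *
a=cv2.cvtColor(cv2.imread('pics/s0.png'),cv2.COLOR_BGR2RGB)[205:240,262:290]
b=cv2.cvtColor(cv2.imread('pics/d1.png'),cv2.COLOR_BGR2RGB)
a=cv2.resize(a,None,fx=7,fy=7,interpolation=cv2.INTER_CUBIC)
cv2.imwrite('pics/d1b.png',cv2.cvtColor(cv2.resize(np.hstack([a,b]),None,fx=2,fy=2),cv2.COLOR_RGB2BGR))
E
```

```text
(no output)
```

View pics/d1b.png

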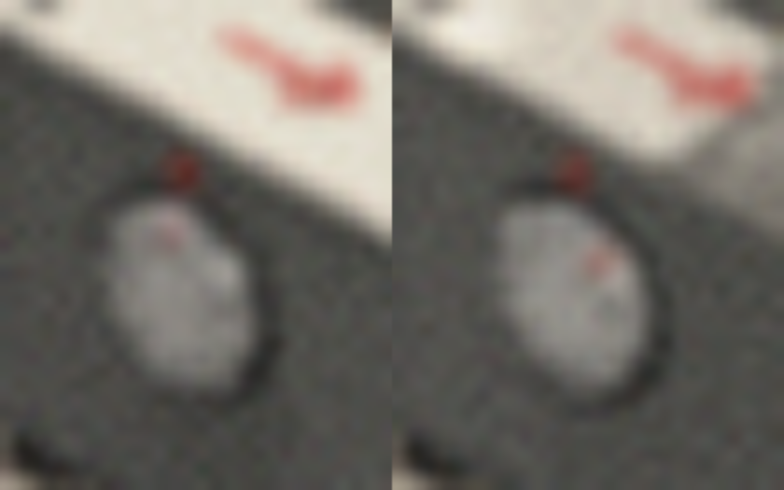

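The dial's red mark has gone clockwise from (172,230) to (208,262), so the wheel has advanced one tooth. Next cycle.

Call:
apply_moves(motion="0 0 0 -0.4 0 0 0; 0 0 0 -0.4 0 0 0; 0 0 0 -0.4 0 0 0; 0 0.4 0 0 0 0 0; 0 0.5 0 0 0 0 0; 0 0.5 0 0 0 0 0; 0 0.4 0 0 0 0 0; 0 0 0 0 0 0 0; 0 0 0 0.3 0 0 0; 0 0 0 0.3 0 0 0; 0 0 0 0.3 0 0 0; 0 0 0 0.3 0 0 0; 0 0 0 0 0 0 0")

```text
time: 13.55
tool_pos: [0.5459, 0.058, 0.1467]
tool_rot: [-3.141, -0.0, 1.384]
contact_force: [0.2, 0.4, -1.3]
opening: 0.0137
grip_force: 60.0
```

Call:
apply_moves(motion="0 -0.2 0 0 0 0 0; 0 -0.2 0 0 0 0 0; 0 -0.1 0 0 0 0 0; 0 -0.1 0 0 0 0 0; 0 0 0 0 0 0 0")

```text
time: 14.18
tool_pos: [0.5451, 0.0524, 0.1472]
tool_rot: [3.141, -0.001, 1.384]
contact_force: [0.4, 3.1, 0.1]
opening: 0.0135
grip_force: 60.0
```

Call:
apply_moves(motion="0 -0.1 0 0 0 0 0; 0 0 0 0 0 0 0")

```text
time: 14.42
tool_pos: [0.5448, 0.051, 0.1471]
tool_rot: [3.141, 0.0, 1.384]
contact_force: [0.4, 2.0, -0.0]
opening: 0.0133
grip_force: 60.0
```

Call:
apply_moves(motion="0 -0.1 0 0 0 0 0; 0 0 0 0 0 0 0")

```text
time: 14.68
tool_pos: [0.5446, 0.0498, 0.147]
tool_rot: [3.141, 0.0, 1.384]
contact_force: [0.5, 1.9, 0.2]
opening: 0.0135
grip_force: 60.0
```

Call:
apply_moves(motion="0 -0.1 0 0 0 0 0; 0 0 0 0 0 0 0")

```text
time: 14.92
tool_pos: [0.5444, 0.0489, 0.147]
tool_rot: [-3.142, 0.0, 1.384]
contact_force: [0.8, 1.8, -0.2]
opening: 0.0134
grip_force: 60.0
```

Call:
apply_moves(motion="0 -0.2 0 0 0 0 0; 0 -0.2 0 0 0 0 0; 0 -0.2 0 0 0 0 0; 0 -0.2 0 0 0 0 0; 0 -0.1 0 0 0 0 0; 0 0 0 0 0 0 0")

```text
time: 15.68
tool_pos: [0.5427, 0.0402, 0.1471]
tool_rot: [3.142, 0.0, 1.384]
contact_force: [0.3, -0.5, -1.5]
opening: 0.0134
grip_force: 60.0
```

```bash
python3 - <<'E'
from h import *
cv2.imwrite('pics/d2.png',cv2.cvtColor(dial(1),cv2.COLOR_RGB2BGR)); print(robot.observe()['contact_force'])
for n in (1,2):
    b=cv2.imread(f'pics/d{n}.png').astype(int); 
    m=b[60:200,30:150]; w=np.clip(m[...,2]-m[...,:2].mean(2)-25,0,None); i,j=np.mgrid[60:200,30:150]
    sel=(i>105); w=w*sel; print(n,(w*j).sum()/w.sum(),(w*i).sum()/w.sum(),w.sum())
E
```

```text
red centroid 275.19259259055417 218.28888888727195 135.0
[ 0.14020807 -0.17584813 -1.42690777]
1 103.71491712707183 130.57127071823206 452.5
2 nan nan 0.0<stdin>:6: RuntimeWarning: invalid value encountered in scalar divide
```

Call:
apply_moves(motion="0 0 0 -0.4 0 0 0; 0 0 0 -0.4 0 0 0; 0 0 0 -0.4 0 0 0; 0 0.4 0 0 0 0 0; 0 0.5 0 0 0 0 0; 0 0.5 0 0 0 0 0; 0 0.4 0 0 0 0 0; 0 0 0 0 0 0 0; 0 0 0 0.3 0 0 0; 0 0 0 0.3 0 0 0; 0 0 0 0.3 0 0 0; 0 0 0 0.3 0 0 0; 0 0 0 0 0 0 0; 0 -0.2 0 0 0 0 0; 0 -0.1 0 0 0 0 0; 0 0 0 0 0 0 0")

```text
time: 17.73
tool_pos: [0.5456, 0.055, 0.1471]
tool_rot: [3.141, -0.0, 1.384]
contact_force: [0.3, 1.2, -2.0]
opening: 0.0138
grip_force: 60.0
```

Call:
apply_moves(motion="0 -0.1 0 0 0 0 0; 0 0 0 0 0 0 0")

```text
time: 17.98
tool_pos: [0.5454, 0.0543, 0.1471]
tool_rot: [3.141, -0.0, 1.384]
contact_force: [-0.7, 0.7, -1.2]
opening: 0.0136
grip_force: 60.0
```

Call:
apply_moves(motion="0 -0.05 0 0 0 0 0; 0 0 0 0 0 0 0")

```text
time: 18.23
tool_pos: [0.5454, 0.054, 0.1471]
tool_rot: [3.141, -0.001, 1.384]
contact_force: [-0.8, 2.5, -1.2]
opening: 0.0139
grip_force: 60.0
```

Call:
apply_moves(motion="0 -0.05 0 0 0 0 0; 0 0 0 0 0 0 0")

```text
time: 18.48
tool_pos: [0.5453, 0.0536, 0.1471]
tool_rot: [3.141, -0.001, 1.384]
contact_force: [1.4, 4.2, -0.9]
opening: 0.0134
grip_force: 60.0
```

Call:
apply_moves(motion="0 -0.05 0 0 0 0 0; 0 0 0 0 0 0 0")

```text
time: 18.73
tool_pos: [0.5451, 0.0526, 0.1471]
tool_rot: [3.141, -0.0, 1.384]
contact_force: [0.4, 3.6, 0.6]
opening: 0.0136
grip_force: 60.0
```

Call:
apply_moves(motion="0 -0.05 0 0 0 0 0; 0 0 0 0 0 0 0")

```text
time: 18.98
tool_pos: [0.545, 0.052, 0.1471]
tool_rot: [3.141, 0.0, 1.384]
contact_force: [-0.3, 3.2, 0.8]
opening: 0.0135
grip_force: 60.0
```

Call:
apply_moves(motion="0 -0.05 0 0 0 0 0; 0 0 0 0 0 0 0")

```text
time: 19.23
tool_pos: [0.5449, 0.0515, 0.147]
tool_rot: [3.141, 0.0, 1.384]
contact_force: [0.3, 2.8, 0.3]
opening: 0.0134
grip_force: 60.0
```

Call:
apply_moves(motion="0 -0.05 0 0 0 0 0; 0 0 0 0 0 0 0")

```text
time: 19.48
tool_pos: [0.5448, 0.0511, 0.147]
tool_rot: [3.141, -0.0, 1.384]
contact_force: [0.8, 3.8, 0.3]
opening: 0.0134
grip_force: 60.0
```

Call:
apply_moves(motion="0 -0.05 0 0 0 0 0; 0 0 0 0 0 0 0")

```text
time: 19.73
tool_pos: [0.5448, 0.0509, 0.147]
tool_rot: [3.141, -0.001, 1.384]
contact_force: [0.1, 3.6, 0.2]
opening: 0.0134
grip_force: 60.0
```

Call:
apply_moves(motion="0 -0.05 0 0 0 0 0; 0 0 0 0 0 0 0")

```text
time: 19.98
tool_pos: [0.5447, 0.0507, 0.147]
tool_rot: [3.141, -0.001, 1.384]
contact_force: [0.9, 5.6, 0.1]
opening: 0.0136
grip_force: 60.0
```

Call:
apply_moves(motion="0 -0.05 0 0 0 0 0; 0 0 0 0 0 0 0")

```text
time: 20.23
tool_pos: [0.5447, 0.0505, 0.1471]
tool_rot: [3.141, -0.002, 1.384]
contact_force: [0.9, 5.6, 1.0]
opening: 0.0135
grip_force: 60.0
```

Call:
apply_moves(motion="0 -0.05 0 0 0 0 0; 0 0 0 0 0 0 0")

```text
time: 20.48
tool_pos: [0.5446, 0.0503, 0.1471]
tool_rot: [3.141, -0.002, 1.384]
contact_force: [1.6, 7.7, -0.5]
opening: 0.0139
grip_force: 60.0
```

The force now rises steadily while the blade barely moves, so the burrs are touching. I'll press to about 11 N.

Call:
apply_moves(motion="0 -0.05 0 0 0 0 0; 0 -0.05 0 0 0 0 0; 0 0 0 0 0 0 0")

```text
time: 20.85
tool_pos: [0.5446, 0.0499, 0.1471]
tool_rot: [3.141, -0.003, 1.384]
contact_force: [2.5, 10.1, 1.0]
opening: 0.0137
grip_force: 60.0
```

Call:
apply_moves(motion="0 -0.05 0 0 0 0 0; 0 0 0 0 0 0 0; 0 0 0 0 0 0 0")

```text
time: 21.22
tool_pos: [0.5445, 0.0495, 0.1471]
tool_rot: [3.141, -0.003, 1.384]
contact_force: [2.3, 9.2, 0.5]
opening: 0.0136
grip_force: 60.0
```

Call:
apply_moves(motion="0 -0.03 0 0 0 0 0; 0 0 0 0 0 0 0; 0 0 0 0 0 0 0")

```text
time: 21.6
tool_pos: [0.5445, 0.0493, 0.1471]
tool_rot: [3.141, -0.004, 1.384]
contact_force: [2.0, 9.4, -0.2]
opening: 0.0138
grip_force: 60.0
```

```bash
python3 - <<'E'
from h import *
s=robot.observe(); print(s['contact_force'],s['torque'])
a=robot.read_camera('scene'); save(a,'s3.png')
tip=s['tool_pos']-np.array([0,0,.0468]); ex=robot.search_frame('blade',a); print([(r['centre'],r['score']) for r in ex])
d=dial(1); x=cv2.resize(a['img'][165:245,255:335],None,fx=7,fy=7,interpolation=cv2.INTER_CUBIC)
cv2.imwrite('pics/s3.png',cv2.cvtColor(x,cv2.COLOR_RGB2BGR))
E
```

```text
[ 2.00760758  9.35281453 -0.18613941] [ 2.36131855 -0.45238028  0.02689269]
[([0.5401, 0.0405, 0.1627], 0.73)]
red centroid 274.9738805949629 217.9813432819554 134.0
```

View pics/s3.png

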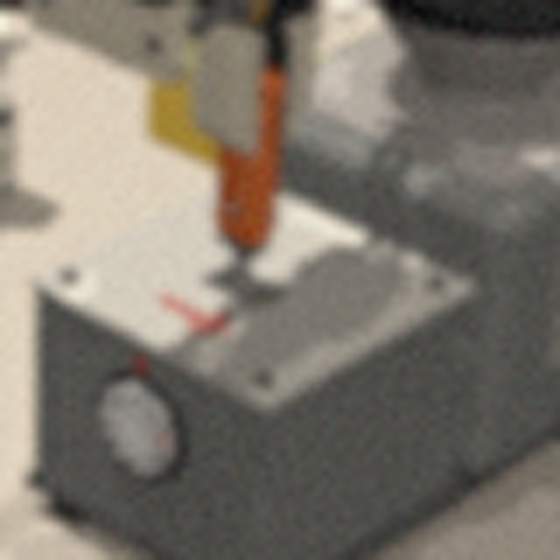

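The crop shows the blade standing in the slot at (245,260), nearly upright, with the dial mark at (165,437). Now I'll ease off, move over to the right gap and back off one tooth.

Call:
apply_moves(motion="0 0.2 0 0 0 0 0; 0 0.2 0 0 0 0 0; 0 0.2 0 0 0 0 0; 0 0.2 0 0 0 0 0; 0 0.2 0 0 0 0 0; 0 0 0 -0.4 0 0 0; 0 0 0 -0.4 0 0 0; 0 0 0 -0.4 0 0 0; 0 -0.4 0 0 0 0 0; 0 -0.5 0 0 0 0 0; 0 -0.5 0 0 0 0 0; 0 -0.4 0 0 0 0 0; 0 0 0 0 0 0 0; 0 0 0 0 0 0 0")

```text
time: 23.5
tool_pos: [0.5426, 0.0396, 0.159]
tool_rot: [-3.142, -0.0, 1.384]
contact_force: [-0.1, 0.2, -0.7]
opening: 0.0136
grip_force: 60.0
```

Call:
apply_moves(motion="0 0 0 0.2 0 0 0; 0 0 0 0.2 0 0 0; 0 0 0 0.2 0 0 0; 0 0 0 0.2 0 0 0; 0 0 0 0 0 0 0")

```text
time: 24.12
tool_pos: [0.5425, 0.0396, 0.1508]
tool_rot: [-3.141, -0.0, 1.384]
contact_force: [0.0, 0.1, -1.6]
opening: 0.0136
grip_force: 60.0
```

Call:
apply_moves(motion="0 0 0 0.2 0 0 0; 0 0 0 0.2 0 0 0; 0 0.2 0 0 0 0 0; 0 0.1 0 0 0 0 0; 0 0.1 0 0 0 0 0; 0 0 0 0 0 0 0")

```text
time: 24.88
tool_pos: [0.5434, 0.0436, 0.1471]
tool_rot: [3.141, -0.0, 1.384]
contact_force: [0.8, 0.9, -1.4]
opening: 0.0135
grip_force: 60.0
```

Call:
apply_moves(motion="0 0.1 0 0 0 0 0; 0 0.1 0 0 0 0 0; 0 0 0 0 0 0 0")

```text
time: 25.25
tool_pos: [0.5436, 0.0448, 0.1471]
tool_rot: [3.142, 0.001, 1.384]
contact_force: [-1.0, -4.3, 0.4]
opening: 0.0141
grip_force: 60.0
```

Call:
apply_moves(motion="0 0.1 0 0 0 0 0; 0 0.1 0 0 0 0 0; 0 0 0 0 0 0 0")

```text
time: 25.62
tool_pos: [0.5442, 0.0478, 0.1471]
tool_rot: [3.141, -0.001, 1.384]
contact_force: [-1.3, -1.9, -0.5]
opening: 0.0136
grip_force: 60.0
```

Call:
apply_moves(motion="0 0.2 0 0 0 0 0; 0 0.2 0 0 0 0 0; 0 0.2 0 0 0 0 0; 0 0.2 0 0 0 0 0; 0 0 0 0 0 0 0")

```text
time: 26.25
tool_pos: [0.5456, 0.0558, 0.147]
tool_rot: [3.142, -0.001, 1.384]
contact_force: [0.2, -0.5, -1.4]
opening: 0.0136
grip_force: 60.0
```

Call:
apply_moves(motion="0 0.1 0 0 0 0 0; 0 0.05 0 0 0 0 0; 0 0 0 0 0 0 0; 0 0 0 0 0 0 0")

```text
time: 26.75
tool_pos: [0.5459, 0.0567, 0.1471]
tool_rot: [3.141, -0.0, 1.384]
contact_force: [0.2, -0.1, -2.3]
opening: 0.0139
grip_force: 60.0
```

```bash
python3 - <<'E'
from h import *
cv2.imwrite('pics/d3.png',cv2.cvtColor(dial(1),cv2.COLOR_RGB2BGR)); print(robot.observe()['contact_force'])
b=[cv2.imread(f'pics/d{n}.png') for n in (1,2,3)]
cv2.imwrite('pics/d3b.png',cv2.resize(np.hstack(b),None,fx=1.3,fy=1.3))
E
```

```text
red centroid 274.912891984147 218.12543553854965 143.5
[-0.12087261  0.0059223  -1.18984233]
```

View pics/d3b.png

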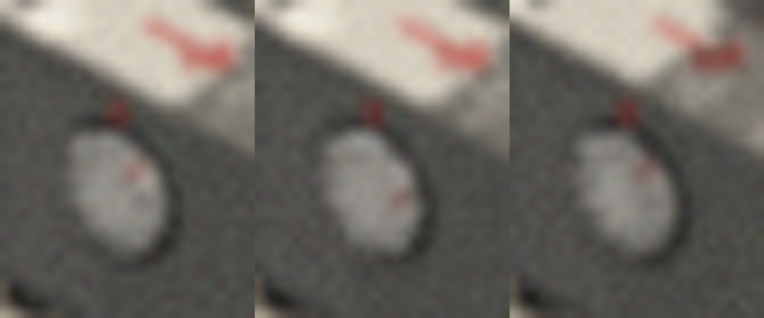

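The three dial crops show the mark at (135,168) after advance 1, (400,197) after advance 2 and (645,168) now. It has gone back exactly one tooth. Next I'll return the blade.

Call:
apply_moves(motion="0 0 0 -0.5 0 0 0; 0 0 0 -1 0 0 0; 0 0 0 -3 0 0 0; 0 0 0 -3 0 0 0; 0 0 0 -2.5 0 0 0; 0 0 0 0 0 0 0")

```text
time: 27.55
tool_pos: [0.547, 0.0567, 0.2495]
tool_rot: [3.136, -0.001, 1.384]
contact_force: [-0.4, 0.7, -1.2]
opening: 0.0137
grip_force: 60.0
```

```bash
python3 - <<'E'
from h import *
plan([.4477,.2930,.125],1.677,8,0)
plan([.4477,.2930,.24],1.677,6,0)
E
```

```text
0 2.67 -1.78 1.55 0.0007 -0.0 -0.0366; 0 2.73 -1.68 1.55 0.0007 -0.0 -0.0366; 0 2.79 -1.57 1.55 0.0007 -0.0 -0.0366; 0 2.85 -1.47 1.55 0.0007 -0.0 -0.0366; 0 2.9 -1.36 1.55 0.0007 -0.0 -0.0366; 0 2.95 -1.26 1.55 0.0007 -0.0 -0.0366; 0 2.99 -1.15 1.56 0.0007 -0.0 -0.0366; 0 3.03 -1.03 1.56 0.0007 -0.0 -0.0366; 
0 3.56 -2.36 0.15 0.0009 -0.0 -0.0489; 0 3.67 -2.18 0.15 0.0009 -0.0 -0.0489; 0 3.77 -2.0 0.15 0.0009 -0.0 -0.0489; 0 3.87 -1.81 0.15 0.0009 -0.0 -0.0489; 0 3.95 -1.62 0.16 0.0009 -0.0 -0.0489; 0 4.03 -1.43 0.16 0.0009 -0.0 -0.0489;
```

Call:
apply_moves(motion="0 2.67 -1.76 1.55 0 0 -0.0366; 0 2.73 -1.66 1.55 0 0 -0.0366; 0 2.79 -1.56 1.55 0 0 -0.0366; 0 2.85 -1.46 1.55 0 0 -0.0366; 0 2.9 -1.36 1.55 0 0 -0.0366; 0 2.95 -1.26 1.55 0 0 -0.0366; 0 2.99 -1.15 1.55 0 0 -0.0366; 0 3.03 -1.03 1.55 0 0 -0.0366; 0 0 0 0 0 0 0; 0 0 0 0 0 0 0; 0 0 0 0 0 0 0")

```text
time: 28.92
tool_pos: [0.4474, 0.2922, 0.1233]
tool_rot: [3.141, -0.0, 1.675]
contact_force: [-0.2, 0.7, -0.7]
opening: 0.0138
grip_force: 60.0
```

```bash
python3 - <<'E'
from h import *
p,R=pose(); print(p); plan([.4477,.2930,p[2]],1.677,1,0)
a=robot.read_camera('scene')
tip=p-[0,0,.0468]; u=proj(a,tip); print('pred tip',u,'pred +2mm left',proj(a,tip+R[:,0]*.002),'hole',proj(a,[.448,.2929,.05]))
r,c=int(u[1]),int(u[0]); x=a['img'][r-35:r+30,c-40:c+40]; print('crop origin',c-40,r-35)
cv2.imwrite('pics/s4.png',cv2.cvtColor(cv2.resize(x,None,fx=9,fy=9,interpolation=cv2.INTER_CUBIC),cv2.COLOR_RGB2BGR))
E
```

```text
[0.44736495 0.29219504 0.12330815]
0 0.08 0.04 0.0 0.0007 -0.0001 -0.0017; 
pred tip [202.17208372 205.75727294] pred +2mm left [201.62984624 205.58553829] hole [202.70801569 213.13870062]
crop origin 162 170
```

View pics/s4.png

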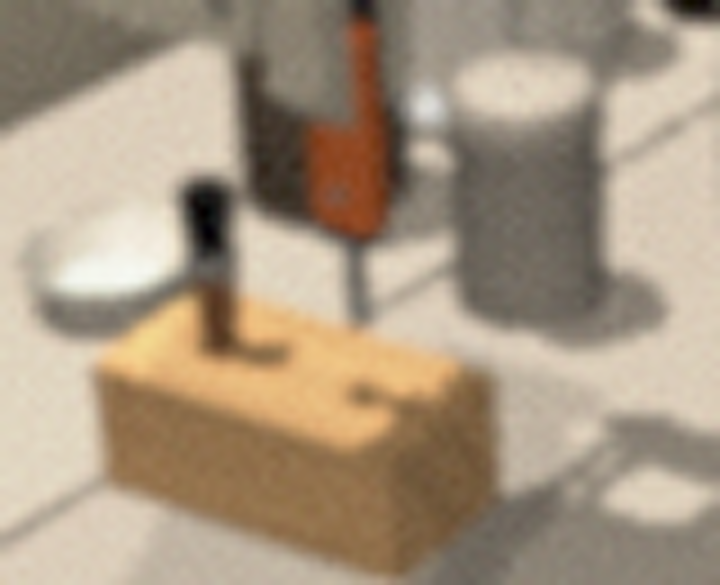

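The tip shows at (360,322), which is full-frame (202,205.8) exactly as predicted, so the blade has not slipped. The well is right below it at (365,393).

Call:
apply_moves(motion="0 0.08 0.03 1 0 0 0; 0 0 0 1 0 0 0; 0 0 0 0.8 0 0 0; 0 0 0 0.5 0 0 0; 0 0 0 0 0 0 0")

```text
time: 29.6
tool_pos: [0.4467, 0.2936, 0.0896]
tool_rot: [-3.141, 0.0, 1.677]
contact_force: [-0.5, 0.8, -1.0]
opening: 0.0139
grip_force: 60.0
```

Call:
apply_moves(motion="0 0 0 0.8 0 0 0; 0 0 0 0.8 0 0 0; 0 0 0 0.8 0 0 0; 0 0 0 0.4 0 0 0; 0 0 0 0 0 0 0")

```text
time: 30.22
tool_pos: [0.4468, 0.2936, 0.0617]
tool_rot: [-3.141, 0.0, 1.677]
contact_force: [0.0, 0.3, -0.2]
opening: 0.0138
grip_force: 60.0
```

Call:
apply_moves(motion="0 0 0 0.15 0 0 0; 0 0 0 0 0 0 0; 16 0 0 0 0 0 0; 20 0 0 0 0 0 0; 40 0 0 0 0 0 0; 60 0 0 0 0 0 0; 60 0 0 0 0 0 0; 60 0 0 0 0 0 0; 60 0 0 -1 0 0 0; 60 0 0 -2 0 0 0; 60 0 0 -3 0 0 0; 60 0 0 -5 0 0 0; 60 -3 0 -3 0 0 0; 60 -4 0 0 0 0 0; 60 0 0 0 0 0 0; 60 0 0 0 0 0 0")

```text
time: 32.22
tool_pos: [0.4544, 0.2244, 0.2009]
tool_rot: [3.141, -0.001, 1.676]
contact_force: [0.3, 0.1, 0.2]
opening: 0.055
grip_force: 0.0
```

```bash
python3 - <<'E'
from h import *
c=wshot()
for z,nm in((.125,'handle'),):
    r=topdown(c,.38,.52,.23,.40,z,2300); h=cv2.cvtColor(r,cv2.COLOR_RGB2HSV)
    m=((h[...,0]<14)&(h[...,1]>170)&(h[...,2]>170)).astype(np.uint8)
    cs=max(cv2.findContours(m,0,2)[0],key=cv2.contourArea); (u,v),wh,a=cv2.minAreaRect(cs)
    print(nm,.52-v/2300,.40-u/2300,np.array(wh)/2300,a)
a=robot.read_camera('scene'); x=a['img'][165:235,160:245]
y=np.vstack([a['img'][205:240,262:290]]); y=cv2.resize(y,(476,595),interpolation=cv2.INTER_CUBIC)[:560,:110*2]
cv2.imwrite('pics/s5.png',cv2.cvtColor(cv2.hconcat([cv2.resize(x,(560,461)),cv2.resize(a['img'][205:240,262:290],(230,461))]),cv2.COLOR_RGB2BGR))
E
```

```text
handle 0.4466625047766644 0.29453848133916444 [0.0123601  0.02184667] 84.80557250976562
```

View pics/s5.png

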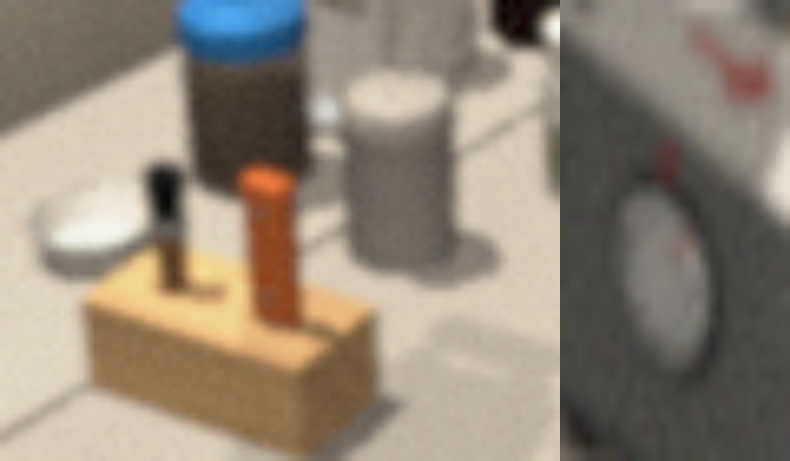

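The blade stands upright in its well (handle at (272,245)), and the dial mark at (683,240) is still one tooth back. I'm handing in.

```bash
python3 -c "
from cell import robot
print(robot.hand_in())"
```

```text
the job is handed in; nothing more can be done
None
```

The job is handed in with no verdict shown: the wheel went on two teeth to the burrs, was held there at about 9–10 N and backed off one tooth (checked on the dial), and the blade stands released and upright in its well.

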